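# Find the loose board and push it open

## Robot

A 6-joint arm with a two-finger parallel gripper is mounted at the origin on the work surface. World frame = base frame: x ahead of the robot, y to its left, z up, the work surface at z = 0. Lengths are in m, angles in degrees, forces in N, time in s.
With the tool pointing down it reaches from about 0.25 to 0.85 m from the base axis. Payload 12.5 kg.
Tool frame: the origin (TCP) lies between the finger pads; the fingertips stand ctrl.finger_overhang ahead of it and the grasp point (between the pads) lies 3 mm ahead of it (ctrl.finger_overhang is the distance from the TCP to the fingertips, in m); x points along the fingers, y is the direction in which the jaws open and shut, and the axes are right-handed (so a half turn about x gives the same grasp; the last joint's range is limited). The gripper opens to 93 mm and grips with 3 to 60 N. Pads are 15 mm wide; open, the fingers measure 128 mm over their backs; the gripper's body (75 mm by 188 mm) begins 65 mm behind the grasp point.
Start: joints at [-80.535, 20.094, 94.641, -0, 65.266, -4.847], TCP at [0.136, -0.533, 0.241] pointing down, gripper open.
Joint ranges: [-157.81, 157.81], [-45, 120.19], [0.68, 151.7], [-89.99, 269.99], [4.06, 180], [-164.3, 164.3]. Speed limits (degrees/s): [127.2, 127.2, 159.86, 180, 180, 180].

## Interface

Orientations are given as a 3x3 rotation matrix whose columns are the frame's x, y, z axes.
In Python, from plant import ctrl, cams, recognise gives the robot as it stands. The module is installed in compiled form; this text tells all that it offers. Calls block until the motion is done:
- ctrl.movep(position, orientation): joint-space move of the TCP to a pose.
- ctrl.move_l(position, rot=None, speed=0.15, stop_force=None): straight line of the TCP; rot=None keeps the orientation; speed is the mean speed in m/s. With stop_force (N) it stops when the force on the tool has changed by that much, and returns True; else False.
- ctrl.set_joints(angles): joint-space move.
- ctrl.command_gripper(opening): opening from 0.0 (shut) to 1.0 (fully open); the grip force is fixed at half the most; returns when the fingers have stopped.
- ctrl.sleep(seconds).
- ctrl.solve_ik(position, orientation): joint angles nearest the present ones, or None.
- ctrl.get_obs(): the state.
- cams.capture(name): name is "scene" or "top"; returns (picture, depth): 420x560x3 uint8, red, green, blue; 420x560 float32, m along the optical axis (not along the pixel's ray), 0 where there is no reading.
- cams.camera_model(name): a dict with "fovy" (degrees; the focal length in pixels is half the picture's height over the tangent of half this angle, whatever the lens; pixels are square), "cx", "cy" (the principal point, pixels), "D" ([k1, k2, p1, p2, k3] as OpenCV has them; the pictures are not rectified), "position" and "orientation" of the camera in the world. Camera axes: x right, y down, z forward; pixel columns grow to the right and rows downward; lengths in m; the calibration is good to about 2 mm. A picture is of the moment at which its call begins. camera_model takes no time and is no camera call.
A pose or a line that the arm cannot do raises ctrl.IKError and nothing moves.
- ctrl.job_done(): hands the job in, once; it reports no verdict.
Trained networks look in the newest picture that a camera, given by its name, has taken for a name from the list of things; names that differ only in an ending like _2 or _b are one class to them, and where a whole thing is asked for, a point or a joint stands for the part that bears it (a point fixed in the world has none). Each returns a list of dicts, best first, with "conf" (0 to 1); they miss things now and then, are a little off and sometimes report something else, mostly with a low value. They report only what shows in the picture. A call takes as long as a camera call.
- recognise(camera, target): "position" ([x, y, z] in m, in the coordinates of the camera as it stood for that picture, good to about 4 mm: the middle of the surface that is visible of it).
The state is a dict: "time_s": time; "qpos": joint angles; "qvel": joint speeds; "joint_torque": joint torques, N m; "position": TCP position; "eef_rot": TCP orientation; "force": force on the tool from outside, world axes, zero at the start; "moment": the same for the moment, N m; "finger_gap": opening from 0.0 (shut) to 1.0 (fully open).
Only numpy, scipy, OpenCV 4.12 (cv2) and the standard library are available. Lean on these libraries where they do the work, as an engineer would, in place of code of your own. Each camera call takes 0.05 s, during which the arm holds its last target. There are 200 camera calls.

## Task

One of the four yellow boards on the red step box has lost its packing. Gently press the near end of one board after another with a closed fingertip until you find the one that rocks, then push that end down until the board is fully open, and leave it standing open. Only push, do not pull up or lift the raised half of the open board, and leave the tins, jar, brush and everything else on the bench and box where they are.

Things in the scene. Friction and masses are not known exactly. Their poses are not given: they have to be found in the camera images.
- stepbox: Red wooden step box fixed to the bench, 310 (x) x 348 x 85 mm high, its top filled by four identical yellow boards, tops flush with the red rim. Origin at bench level below the boards' cross axle; x runs along the boards from near (robot side) to far ends, z up. Rim: 20 mm wide near, 28 mm at the sides, 82 mm at the far side, where a small tin and a jar stand.
- board_a (a joint): Tilt of board a (leftmost seen from the robot), rad: 0 flush, grows as the near end goes down and the far end rises, 0.6 fully open, a springy stop. 200 x 68 x 14 mm, 4 mm gaps, axle at mid-length, 7 mm below the top. Three are packed: the press point gives 1-2 mm, then resists (6 N per mm). The loose one (varies, looks the same) sinks under about 3 N and stays as left. Far ends don't sink.
- near_a (a point): Point on board a, on its top face, mid-width, 70 mm from the axle towards the near end (30 mm from the near edge): the place to press. x along the board to the far end, z out of its top face; it tilts with the board. It yields up to its stop, 42 mm down; the space below the deck is 60 mm deep.
- far_a (a point): Point on the far half of board a, on its top face, mid-width, 70 mm beyond the axle. It rises as the board opens.
- board_b (a joint): Tilt of board b (second from the left), rad: 0 flush, grows as the near end goes down and the far end rises, 0.6 fully open, a springy stop. 200 x 68 x 14 mm, 4 mm gaps, axle at mid-length, 7 mm below the top. Three are packed: the press point gives 1-2 mm, then resists (6 N per mm). The loose one (varies, looks the same) sinks under about 3 N and stays as left. Far ends don't sink.
- near_b (a point): Point on board b, on its top face, mid-width, 70 mm from the axle towards the near end (30 mm from the near edge): the place to press. x along the board to the far end, z out of its top face; it tilts with the board. It yields up to its stop, 42 mm down; the space below the deck is 60 mm deep.
- far_b (a point): Point on the far half of board b, on its top face, mid-width, 70 mm beyond the axle. It rises as the board opens.
- board_c (a joint): Tilt of board c (third from the left), rad: 0 flush, grows as the near end goes down and the far end rises, 0.6 fully open, a springy stop. 200 x 68 x 14 mm, 4 mm gaps, axle at mid-length, 7 mm below the top. Three are packed: the press point gives 1-2 mm, then resists (6 N per mm). The loose one (varies, looks the same) sinks under about 3 N and stays as left. Far ends don't sink.
- near_c (a point): Point on board c, on its top face, mid-width, 70 mm from the axle towards the near end (30 mm from the near edge): the place to press. x along the board to the far end, z out of its top face; it tilts with the board. It yields up to its stop, 42 mm down; the space below the deck is 60 mm deep.
- far_c (a point): Point on the far half of board c, on its top face, mid-width, 70 mm beyond the axle. It rises as the board opens.
- board_d (a joint): Tilt of board d (rightmost), rad: 0 flush, grows as the near end goes down and the far end rises, 0.6 fully open, a springy stop. 200 x 68 x 14 mm, 4 mm gaps, axle at mid-length, 7 mm below the top. Three are packed: the press point gives 1-2 mm, then resists (6 N per mm). The loose one (varies, looks the same) sinks under about 3 N and stays as left. Far ends don't sink.
- near_d (a point): Point on board d, on its top face, mid-width, 70 mm from the axle towards the near end (30 mm from the near edge): the place to press. x along the board to the far end, z out of its top face; it tilts with the board. It yields up to its stop, 42 mm down; the space below the deck is 60 mm deep.
- far_d (a point): Point on the far half of board d, on its top face, mid-width, 70 mm beyond the axle. It rises as the board opens.
- smalltin: Loose paint tin, yellow band, 60 mm across, 75 mm high, standing on the far rim of the step box. Origin at the centre of its underside.
- jar: Loose amber glass jar with black cap, 56 mm across, 80 mm high, standing on the far rim of the step box. Origin at the centre of its underside.
- bigtin: Loose large paint tin with blue band, 110 mm across, 130 mm high, on the bench to the left. Origin at the centre of its underside.
- tub: Loose white plastic tub, 120 mm across, 90 mm high, on the bench to the left. Origin at the centre of its underside.
- brush: Loose paint brush lying on the bench to the right, about 200 mm long. Origin at its underside, near mid-length.
- offcut: Loose wooden offcut 160 x 45 x 30 mm lying on the bench to the near left. Origin at the centre of its underside.
- spray: Loose green and yellow spray can, 54 mm across, 170 mm high, on the bench to the right. Origin at the centre of its underside.

How it is judged (in metres and radians):
At the end, for the whole second after the job is handed in: The loose board stands still at a tilt above 0.48 rad (0.6 is its stop), the other three lie shut (below 0.06 rad), and all bystanders are within 30 mm of where they began (((value of joint board_a above 0.48 rad and velocity of joint board_a between -0.05 and 0.05 rad/s and value of joint each of board_b, board_c, board_d below 0.06 rad) or (value of joint board_b above 0.48 rad and velocity of joint board_b between -0.05 and 0.05 rad/s and value of joint each of board_a, board_c, board_d below 0.06 rad) or (value of joint board_c above 0.48 rad and velocity of joint board_c between -0.05 and 0.05 rad/s and value of joint each of board_a, board_b, board_d below 0.06 rad) or (value of joint board_d above 0.48 rad and velocity of joint board_d between -0.05 and 0.05 rad/s and value of joint each of board_a, board_b, board_c below 0.06 rad)) and distance of each of smalltin, jar, bigtin, tub, brush, offcut, spray from where it was at the start of the episode below 0.03 m); the robot touches nothing.
It fails at once if a bystander moved or lifted by more than 30 mm (distance of any of smalltin, jar, bigtin, tub, brush, offcut, spray from where it was at the start of the episode above 0.03 m).
It fails at once if a shut board (tilt below 0.2 rad) pressed harder than 50 N ((value of joint board_a below 0.2 rad and contact force between the fingers and board_a_c0 above 50 N) or (value of joint board_b below 0.2 rad and contact force between the fingers and board_b_c0 above 50 N) or (value of joint board_c below 0.2 rad and contact force between the fingers and board_c_c0 above 50 N) or (value of joint board_d below 0.2 rad and contact force between the fingers and board_d_c0 above 50 N) or (value of joint board_a below 0.2 rad and contact force between the fingers and board_a_c1 above 50 N) or (value of joint board_b below 0.2 rad and contact force between the fingers and board_b_c1 above 50 N) or (value of joint board_c below 0.2 rad and contact force between the fingers and board_c_c1 above 50 N) or (value of joint board_d below 0.2 rad and contact force between the fingers and board_d_c1 above 50 N)).
It fails at once if the raised far half of an open board pulled or lifted with the fingers ((value of joint board_a above 0.12 rad and contact force between the fingers and board_a_c1 above 2 N) or (value of joint board_b above 0.12 rad and contact force between the fingers and board_b_c1 above 2 N) or (value of joint board_c above 0.12 rad and contact force between the fingers and board_c_c1 above 2 N) or (value of joint board_d above 0.12 rad and contact force between the fingers and board_d_c1 above 2 N)).
It also fails if it takes over 51 s, if anything falls off the work surface, if the arm or the gripper's body presses on something with over 40 N, if the wrist force passes 120 N, or if a joint passes its speed limit or range.

## Working session

There is one attempt and no reset: what is moved stays moved. The work goes in short steps, each a Python script; the robot and the scene stay as the last script left them, time stands still between calls to the robot, and variables do not carry over. Pictures are saved under pics/ and viewed, about 8 in all and at most 12, crops included, and the job is handed in when it is done.

```bash
mkdir -p pics; cat > h.py <<'E'
import numpy as np, cv2
from plant import ctrl, cams, recognise
def cap(n,f):
    p,d=cams.capture(n); cv2.imwrite('pics/'+f,p[:,:,::-1]); np.save('/tmp/%s.npy'%n,d); return p,d
def model(n):
    m=cams.camera_model(n); f=210/np.tan(np.radians(m['fovy'])/2)
    K=np.array([[f,0,m['cx']],[0,f,m['cy']],[0,0,1.]])
    return K,np.array(m['D'],float),np.array(m['position'],float),np.array(m['orientation'],float).reshape(3,3)
def cloud(n,d):
    K,D,t,R=model(n); v,u=np.mgrid[:420,:560]
    uv=np.stack([u,v],-1).reshape(-1,1,2).astype(float)
    xy=cv2.undistortPoints(uv,K,D).reshape(420,560,2)
    P=np.dstack([xy*d[...,None],d]); return P@R.T+t
def rec(n,t):
    _,_,p,R=model(n); return [(round(r['conf'],2),np.round(R@np.array(r['position'])+p,3)) for r in recognise(n,t)]
E
python3 - <<'E'
from h import *
for n in ('scene','top'):
    cap(n,n+'0.png'); m=cams.camera_model(n); print(n,m)
    for t in ('stepbox','near_a','board_a','smalltin','jar','bigtin','tub','spray','brush','offcut'): print(t,rec(n,t))
o=ctrl.get_obs();print(o['time_s'],o['force'],ctrl.finger_overhang)
a=np.hstack([cv2.imread('pics/scene0.png'),cv2.imread('pics/top0.png')])
E
```

```text
scene {'fovy': 52.580303398191035, 'cx': 280.70008069577403, 'cy': 208.53705193266055, 'D': array([-0.07610977,  0.        ,  0.        ,  0.        ,  0.        ]), 'position': array([ 1.45197744, -0.68229333,  0.93746996]), 'orientation': array([[ 0.60577936,  0.47026954, -0.64177716],
       [ 0.79562664, -0.36119648,  0.48632845],
       [-0.0031022 , -0.80522274, -0.59296435]])}
stepbox [(0.74, array([ 0.646, -0.153,  0.081]))]
near_a [(0.91, array([ 0.6  , -0.022,  0.082])), (0.74, array([ 0.542, -0.15 ,  0.091])), (0.71, array([ 0.59 , -0.09 ,  0.084])), (0.69, array([ 0.529, -0.229,  0.084]))]
board_a [(0.74, array([ 0.592, -0.093,  0.084])), (0.69, array([ 0.602, -0.024,  0.083])), (0.65, array([ 0.53 , -0.225,  0.083])), (0.37, array([ 0.465, -0.513,  0.013]))]
smalltin [(0.66, array([ 0.696, -0.248,  0.145]))]
jar [(0.65, array([ 0.758, -0.064,  0.137])), (0.42, array([ 0.588, -0.09 ,  0.088])), (0.29, array([ 0.644, -0.151,  0.084]))]
bigtin [(0.61, array([0.595, 0.464, 0.092]))]
tub [(0.82, array([0.433, 0.453, 0.064]))]
spray [(0.86, array([ 0.623, -0.453,  0.109])), (0
[... 741 characters left out ...]
array([ 0.598, -0.023,  0.084]))]
board_a [(0.95, array([ 0.578, -0.084,  0.087])), (0.93, array([ 0.53 , -0.222,  0.084])), (0.84, array([ 0.599, -0.02 ,  0.082])), (0.75, array([ 0.55 , -0.155,  0.087]))]
smalltin [(0.79, array([ 0.673, -0.236,  0.16 ]))]
jar []
bigtin [(0.7, array([0.567, 0.48 , 0.132])), (0.61, array([ 0.525, -0.221,  0.088]))]
tub [(0.92, array([0.426, 0.476, 0.021]))]
spray [(0.86, array([ 0.601, -0.433,  0.161])), (0.25, array([0.425, 0.476, 0.023]))]
brush [(0.96, array([ 0.447, -0.51 ,  0.017])), (0.28, array([ 0.533, -0.222,  0.083]))]
offcut [(0.66, array([0.27 , 0.268, 0.03 ])), (0.23, array([ 0.582, -0.131,  0.088]))]
1.1 [0.25562743 0.82645245 0.38417607] 0.022
```

```bash
python3 - <<'E'
from h import *
p=cv2.imread('pics/top0.png'); d=np.load('/tmp/top.npy'); C=cloud('top',d)
hsv=cv2.cvtColor(p,cv2.COLOR_BGR2HSV); h=hsv[...,0]
m=(abs(C[...,2]-.085)<.012)&(h>15)&(h<40)&(hsv[...,1]>80)
m=cv2.erode(m.astype(np.uint8),np.ones((2,2)))
n,l,s,c=cv2.connectedComponentsWithStats(m)
for i in range(1,n):
    if s[i,4]>150:
        X=C[l==i]; r=cv2.minAreaRect((X[:,:2]*1000).astype(np.float32)); print(s[i],np.round(r[0],1),np.round(r[1],1),round(r[2],1),X[:,2].mean().round(4), np.linalg.svd(X-X.mean(0))[2][0] if len(X)<4000 else '')
m=np.dstack([m*255]*3)
cv2.imwrite('pics/a.png',cv2.resize(np.vstack([np.hstack([p[:300],m[:300]])]),(1120,300))[:, :]) if 0 else None
cv2.imwrite('pics/a.png',cv2.resize(np.vstack([p[40:340,150:450]]),(600,600)))
E
```

```text
[276  94  35  27 360] [904.8 -57.1] [ 97.1 121.9] 0.8 0.0921 [-0.4397104  -0.89813855 -0.00138114]
[308  96  79  24 653] [ 894.4 -250.9] [278.3  77.3] 89.9 0.092 [-0.00893224 -0.99995925 -0.00131148]
[ 269  163   92   76 3936] [ 564.8 -121.5] [283.  197.2] 70.1 0.0855 [-3.45020591e-01 -9.38595115e-01  4.76788620e-05]
```

View pics/top0.png

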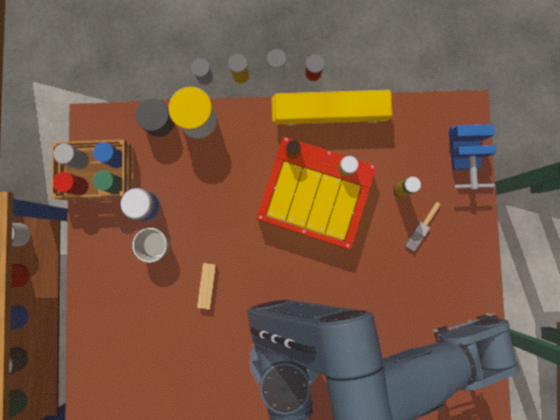

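View pics/scene0.png

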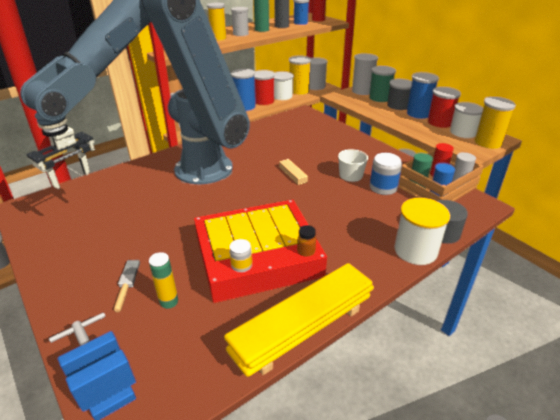

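```bash
cat >> h.py <<'E'
B=np.array([.5648,-.1215]); th=np.radians(-19.9)
X=np.array([np.cos(th),np.sin(th)]); L=np.array([-X[1],X[0]])
def near(i): return B+(108-72*i)/1000*L-.07*X      # i=0..3 -> a..d
def rot(s):
    x=np.array([0,0,-1.]); y=s*np.array([*L,0]); return np.column_stack([x,y,np.cross(x,y)])
TOP=.0853+.022
E
python3 - <<'E'
from h import *
p=[*near(3),TOP+.08]
S=[(s,ctrl.solve_ik(p,rot(s))) for s in (1,-1)]; print(S)
q=ctrl.get_obs()['qpos']
s=min((s for s in S if s[1] is not None),key=lambda s:abs(s[1][5]-q[5]))[0]; R=rot(s); print(s)
ctrl.command_gripper(0)
ctrl.movep(p,R)
print(ctrl.get_obs()['time_s'])
for i in (3,2,1,0):
    n=near(i)
    ctrl.move_l([*n,TOP+.012],R,speed=.12)
    z0=ctrl.get_obs()
    hit=ctrl.move_l([*n,TOP-.012],speed=.02,stop_force=9)
    o=ctrl.get_obs(); print('abcd'[i],hit,'depth mm',1000*(TOP-o['position'][2]),'dF',np.round(np.array(o['force'])-z0['force'],1),o['time_s'],flush=True)
    if not hit and o['position'][2]<TOP-.009: break
    ctrl.move_l([*n,TOP+.012],speed=.1)
cap('top','top1.png'); cap('scene','scene1.png')
E
```

```text
[(1, array([-2.86177619e+01,  1.90712654e+01,  1.04565889e+02, -2.54444375e-14,
        5.63628459e+01, -9.87177619e+01])), (-1, array([-2.86177619e+01,  1.90712654e+01,  1.04565889e+02, -2.54444375e-14,
        5.63628459e+01,  8.12822381e+01]))]
-1
4.2667
d False depth mm 11.976563806025492 dF [-2.1  0.3  2.1] 6.3333
```

```bash
python3 - <<'E'
import cv2
p=cv2.imread('pics/scene1.png')[170:300,160:360]
cv2.imwrite('pics/s1c.png',cv2.resize(p,(800,520),interpolation=cv2.INTER_CUBIC))
E
```

```text
(no output)
```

View pics/s1c.png

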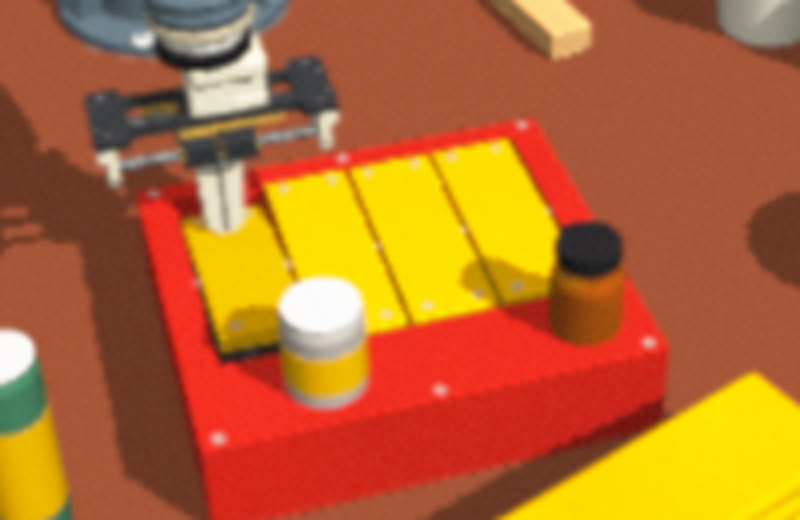

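Board d (leftmost in this view, fingertip at crop pixel 225,225) has its near end sunk and its far end raised, with a dark gap near 250,350. It is the loose board, so I'll push it to its stop.

```bash
python3 - <<'E'
from h import *
n=near(3); z0=ctrl.get_obs()
hit=ctrl.move_l([*n,TOP-.048],speed=.03,stop_force=18)
o=ctrl.get_obs(); print(hit,'depth mm',1000*(TOP-o['position'][2]),np.round(np.array(o['force'])-z0['force'],1))
ctrl.sleep(.3)
ctrl.move_l([*n,TOP+.09],speed=.1)
ctrl.move_l([*(n-.12*X),TOP+.12],speed=.15)
p,d=cap('scene','scene2.png'); C=cloud('scene',d)
dt,dd=cap('top','top2.png'); 
for nm,c in (('scene',C),('top',cloud('top',dd))):
    x=(c[...,:2]-B)@X; y=(c[...,:2]-B)@L
    for i in range(4):
        k=(abs(y-(108-72*i)/1000)<.02)&(abs(x)<.08)&(c[...,2]>.03)&(c[...,2]<.15)
        print(nm,'abcd'[i],k.sum(),'tilt',np.arctan(np.polyfit(x[k],c[...,2][k],1)[0]).round(3))
for t in ('smalltin','jar','bigtin','tub','spray','brush','offcut'): print(t,rec('scene',t)[:1])
print(ctrl.get_obs()['time_s'])
cv2.imwrite('pics/s2c.png',cv2.resize(p[170:300,160:360,::-1],(800,520),interpolation=cv2.INTER_CUBIC))
E
```

```text
True depth mm 44.021517399717645 [-2.   1.8 10.7]
scene a 383 tilt 0.0
scene b 388 tilt 0.0
scene c 322 tilt -0.002
scene d 114 tilt 0.711
top a 510 tilt -0.004
top b 511 tilt -0.003
top c 515 tilt 0.007
top d 554 tilt 0.616
smalltin [(0.76, array([ 0.694, -0.244,  0.144]))]
jar [(0.83, array([ 0.755, -0.063,  0.134]))]
bigtin [(0.63, array([0.593, 0.463, 0.089]))]
tub [(0.77, array([0.44 , 0.452, 0.066]))]
spray [(0.76, array([ 0.621, -0.449,  0.107]))]
brush [(0.92, array([ 0.462, -0.51 ,  0.012]))]
offcut [(0.89, array([0.283, 0.262, 0.027]))]
10.65
```

View pics/s2c.png

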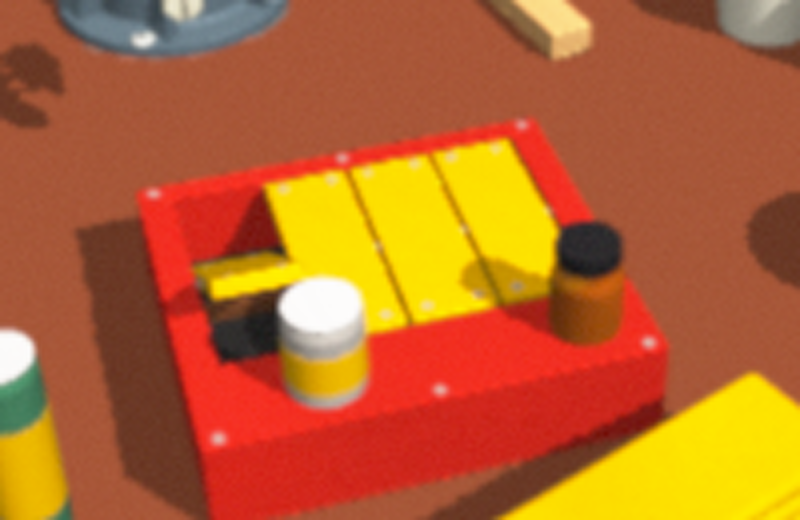

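Board d stands open: its raised far edge shows at crop pixel (250,275), and boards a to c are flush. The tin, the jar and the other loose things have not moved, and the arm is clear, so I'll hand in.

```bash
python3 -c "
from plant import ctrl
ctrl.job_done()"
```

```text
the job is handed in; nothing more can be done
```

Board d (rightmost) is the loose one, and I left it standing open at its stop. I found it on the first press: it sank 12 mm under about 2 N. I then pushed its near end down until the stop resisted, at 44 mm depth, and backed the arm away. The job was handed in after about 11 s of robot time.

- **Open board:** the top camera's depth reading gives a tilt of about 0.62 rad for board d. The scene camera gave 0.71 rad, but from only a partial view of the board, so I trust it less. Both are above the 0.48 rad needed.
- **Other boards:** I did not press a, b or c. Both cameras put their tilt within 0.01 rad of shut.
- **Bystanders:** all seven were recognised within about 8 mm of where they began, which is about what the recogniser's error allows.

The force read after the push stopped was about 11 N, below the 18 N trigger, probably because the springy stop had relaxed. No check failed.

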